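# Let two cans roll out of the lever-lid dispenser

## Task

Press the dispenser's orange lever down with your fingertips so that its green lid lifts, and keep it down until both red cans have rolled out into the tray. Then ease the lever back up, taking a couple of seconds, so that the lid closes fully without slamming, and move clear. Work the lid by its lever only: do not touch the lid or the red cans, and leave everything else on the counter undisturbed.

Things in the scene. Friction and masses are not known exactly. Their poses are not given: they have to be found in the camera images.
- dispenser: steel gravity can dispenser, fixed; chute 84 mm wide, falling to its own +x. Origin on the counter, z up. In its frame (mm): magazine x -120 to 0, walls 122 high; pick-up tray x 0 to 155, sides 55, end stop 66 high; chute floor 50 high at x 0. Grey gear case on the +y side (x -100 to 0, y 43 to 71, 150 high), the lever outside it. Lid top 131 high shut, about 200 raised
- lever (a joint): lever angle, rad: 0 up, lid shut; 0.5 fully down (stop). Lid angle = 2 x lever angle, no play. Hinge along the dispenser's y, 125 mm above the counter at its x -50, y 95 mm. A spring returns it with 3 to 7 N at the pad; let go, the lid slams. Slamming: rising faster than 1.5 rad/s (0.18 m/s at the pad) below 0.25. Cans pass from about 0.25; 0.4 or more lets them out in about 2 s
- lever_pad (a point): centre of the top face of the lever's orange pad, 34 x 34 x 8 mm, 120 mm from the hinge towards the dispenser's -x, on its +y side. Pressed from above it goes from 159 mm above the counter (up, tilted 0.25 rad) through level to 99 mm (down, tilted 0.25 rad the other way), shifting less than 5 mm sideways
- lid: green lid of the dispenser, 88 mm wide: a top panel 82 mm long and a front panel 67 mm high. Origin on its hinge, 127 mm above the counter at x = -75 mm in the dispenser's frame; its z axis is vertical when it is shut and tilts as it opens
- lid_lip (a point): middle of the lower edge of the lid's front panel; shut, it is 62 mm above the counter at x = 4 mm in the dispenser's frame
- can1: red-banded can lying across the chute, 53 mm in diameter, 70 mm long, about 0.2 kg; at first in the magazine behind the lid's front panel. Origin at its centre, y along its axis. It rolls, so its x and z axes turn. It rests in the tray at about x = 70 or 125 mm in the dispenser's frame
- can2: the second red can, the same, behind can1 in the magazine (about x = -80 mm in the dispenser's frame)
- spare_can: upright spare can with a blue band, 53 mm wide, 70 mm tall; origin under its centre
- jar_olives: green glass jar, 64 mm wide, 85 mm tall; origin under its centre
- jar_beans: amber glass jar, 68 mm wide, 100 mm tall; origin under its centre
- oil_bottle: green glass bottle, 60 mm wide, 190 mm tall; origin under its centre
- pot: white ceramic bowl, 90 mm wide, 50 mm tall; origin under its centre
- tub: open white plastic tub, 130 x 100 x 50 mm; origin under its centre
- spatula: spatula lying flat; origin under its middle
Things that resemble listed ones, but are neither listed nor needed, are in the scene too. Leave any purple look-alike of the can2 alone.

How it is judged:
By the outcome, as a careful person would: the job done as asked, in the order asked, and still so for the second after the job is handed in, with the robot touching nothing.
It also fails if it takes over 35 s, if anything falls off the work surface, if the arm or the gripper's body presses on something with over 40 N, if the wrist force passes 120 N, or if a joint passes its speed limit or range.

## Robot

A 7-joint arm with a two-finger parallel gripper is mounted at the origin on the work surface. World frame = base frame: x ahead of the robot, y to its left, z up, the work surface at z = 0. Lengths are in mm, angles in rad, forces in N, time in s.
With the tool pointing down it reaches from about 400 to 850 mm from the base axis. Payload 6.9 kg.
Tool frame: the origin (TCP) lies at the very end of the fingers, on their centre line; the grasp point (between the pads) lies 19 mm behind it (env.grasp_offset is the distance from the TCP to the grasp point, in mm); z points along the fingers, y is the direction in which the jaws open and shut (so a half turn about z gives the same grasp; the last joint's range is limited). The gripper opens to 85 mm and grips with 20 to 120 N. Pads are 22 mm wide; open, the fingers measure 114 mm over their backs; the gripper's body (76 mm by 85 mm) begins 54 mm behind the grasp point. The pads swing forward as they close: fully open they stand 13 mm farther back than shut.
Start: joints at [1.395, 0.507, -0.238, 1.5, 0.126, 1.149, -0.155], TCP at [173.774, -600.345, 231.275] pointing down, gripper open.
Joint ranges: [-3.08, 3.08], [-0.24, 2.05], [-1.43, 1.35], [0, 2.5], [-1.52, 4.66], [0.17, 1.96], [-2.89, 2.89]. Speed limits (rad/s): [2.39, 2.39, 3.14, 3.14, 3.14, 3.14, 3.14].

## Interface

Orientations are given as a unit quaternion [w, x, y, z].
In Python, from workcell import sensors, get_image, finish_job, env gives the robot as it stands.
- The arm moves only by the shell command python3 -m creep 'ROWS' [FORCE]. ROWS is JSON, a list of rows, each an object of numbers: "x", "y", "z": the shift along the tool's x, y, z in units of 0.05 m (1.0 is 0.05 m); "wx", "wy", "wz": the turn, a rotation vector about the tool's x, y, z in units of pi/4 rad (1.0 is pi/4 rad); "jaw": the opening in per cent of the stroke, from 0 (shut) to 100 (fully open). A call has 1 to 10 rows; each row shifts and turns the pose as measured when the row begins, along the tool's axes as they then stand; what a row does not reach is not made up. A row lasts 1/10 s, in which the tool goes at most 50 mm and 8.59 degrees, less where a joint would pass 70% of its speed; a pose out of reach is approached as far as the arm can. A call with a number of a shift or a turn outside -1 to 1 is refused whole. A call with a gripper value outside its range is refused whole. The fingers move at their own pace and stop on an object; FORCE is the grip in N (left out, the last holds). Time passes only in rows, so rows that do not move let the fingers close. It gives the time, the measured TCP pose, the force and the opening at its end, in the units of the state.
- sensors.get_obs(): the state, without advancing time (a new reading comes with each control period).
- get_image(name): name is "scene" or "top" or "wrist"; returns a dict with "img" (384x512x3 uint8, red, green, blue), "fx", "fy", "cx", "cy" (pixels), "k1" (the pictures are not rectified: a ray, as slopes to the right and down, at radius r is drawn at 1 + k1 r^2 times it, then the intrinsics apply), "pose" (4x4, takes a point from camera to world coordinates); the wrist camera has in their place "tool_from_camera" (4x4, takes a point from camera to tool coordinates, whose origin is the TCP and whose axes are the flange's). Camera axes: x right, y up, looking along -z (the intrinsics and any distortion apply to the point x, -y, -z); pixel columns grow to the right and rows downward; lengths in mm; the calibration is good to about 2 mm. A picture is of the moment at which its call begins: read the wrist's pose just before it. There is no depth.
- finish_job(): hands the job in, once; it reports no verdict.
The state is a dict: "t": time; "q": joint angles; "joint_vel": joint speeds; "effort": joint torques, N m; "ee_pos": TCP position; "ee_rot": TCP orientation; "contact_force": force on the tool from outside, world axes, zero at the start; "ft_torque": the same for the moment, N m; "gripper_width": finger opening in mm.
Only numpy, scipy, OpenCV 4.12 (cv2) and the standard library are available. Lean on these libraries where they do the work, as an engineer would, in place of code of your own. Each camera call takes 0.05 s, during which the arm holds its last target.

## Working session

There is one attempt and no reset: what is moved stays moved. The work goes in short steps, Python scripts to look and compute and a shell command to move; the robot and the scene stay as the last step left them, time stands still between calls to the robot, and variables do not carry over. Pictures are saved under pics/ and viewed, and the job is handed in when it is done.

```bash
mkdir -p pics; ls
cat > h.py <<'E'
import numpy as np, cv2
from workcell import sensors, get_image, env
def snap(name, fn):
    d=get_image(name); cv2.imwrite('pics/'+fn, d['img'][:,:,::-1]); np.save('pics/'+fn+'.npy', d, allow_pickle=True); return d
def load(fn): return np.load('pics/'+fn+'.npy',allow_pickle=True).item()
def ray(d,u,v,P=None):
    P=d['pose'] if P is None else P
    x=(u-d['cx'])/d['fx']; y=(v-d['cy'])/d['fy']
    a,b=x,y
    for _ in range(20):
        s=1+d['k1']*(a*a+b*b); a,b=x/s,y/s
    P=np.array(P); return P[:3,3], P[:3,:3]@np.array([a,-b,-1.])
def onz(d,u,v,z,P=None):
    o,r=ray(d,u,v,P); return o+r*(z-o[2])/r[2]
def proj(d,p,P=None):
    P=np.array(d['pose'] if P is None else P); c=P[:3,:3].T@(np.array(p)-P[:3,3])
    a,b=c[0]/-c[2],-c[1]/-c[2]; s=1+d['k1']*(a*a+b*b)
    return d['fx']*a*s+d['cx'], d['fy']*b*s+d['cy']
E
python3 - <<'E'
from h import *
np.set_printoptions(suppress=True,precision=3)
o=sensors.get_obs(); print(o)
for n in ('scene','top'):
    d=snap(n,n+'0.png'); print(n,d['fx'],d['k1'],d['pose'])
E
```

```text
pics
{'t': 0.0, 'q': array([ 1.395,  0.508, -0.238,  1.501,  0.126,  1.149, -0.155]), 'joint_vel': array([-0.002,  0.001, -0.001,  0.002,  0.001, -0.001,  0.003]), 'effort': array([  0.002, -62.059,  -2.187, -24.965,   0.012,   0.012,   0.   ]), 'ee_pos': array([ 173.56 , -599.883,  230.424]), 'ee_rot': array([-0.001,  0.99 ,  0.14 , -0.   ]), 'contact_force': array([-0.323, -0.085,  0.356]), 'ft_torque': array([-0.037, -0.009, -0.012]), 'gripper_width': 85.27569730902154}
scene 356.7877054925167 -0.08415809019478002 [[   0.013   -0.8      0.6   1285.715]
 [   1.       0.001   -0.02   -45.434]
 [   0.015    0.6      0.8   1050.71 ]
 [   0.       0.       0.       1.   ]]
top 483.62079743651 -0.059048512869377824 [[   0.027    0.992   -0.126  321.561]
 [  -1.       0.026   -0.008  -33.159]
 [  -0.004    0.126    0.992 1933.684]
 [   0.       0.       0.       1.   ]]
```

View pics/scene0.png

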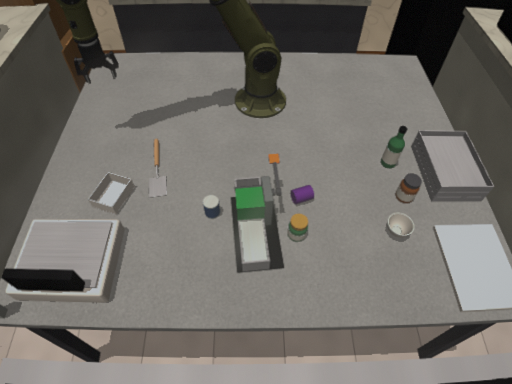

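View pics/top0.png

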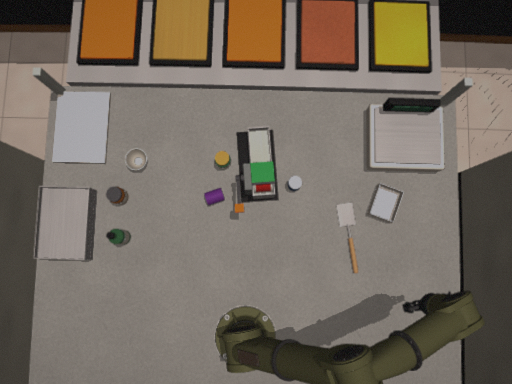

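The scene picture shows the orange pad at about (274,158) and the green lid at (250,203). In the top picture they are at (239,208) and (262,173). A purple look-alike lies beside the lever. Next I'll locate the pad and the dispenser axis.

Run:
```python
from h import *
np.set_printoptions(suppress=True,precision=1)
def cent(d,lo,hi,roi):
    h=cv2.cvtColor(d['img'],cv2.COLOR_RGB2HSV); m=cv2.inRange(h,lo,hi); k=np.zeros_like(m); x0,y0,x1,y1=roi; k[y0:y1,x0:x1]=m[y0:y1,x0:x1]
    ys,xs=np.nonzero(k); return xs.mean(),ys.mean(),len(xs),cv2.minAreaRect(np.c_[xs,ys].astype(np.float32))
R=[]
for n,ro,rg in (('scene',(255,145,290,172),(225,175,280,230)),('top',(228,198,250,218),(240,150,285,190))):
    d=load(n+'0.png')
    c=cent(d,(5,150,120),(22,255,255),ro); print(n,'pad',c,onz(d,c[0],c[1],157))
    R.append(ray(d,c[0],c[1]))
    g=cent(d,(50,100,40),(80,255,255),rg); print('lid',g,onz(d,g[0],g[1],131))
(o1,r1),(o2,r2)=R
s=np.linalg.lstsq(np.c_[r1,-r2],o2-o1,rcond=None)[0]; print(o1+r1*s[0],o2+r2*s[1])
d=load('top0.png'); im=d['img'][120:220,200:310]; cv2.imwrite('pics/topc.png',cv2.resize(im[:,:,::-1],None,fx=7,fy=6*7/6,interpolation=cv2.INTER_CUBIC)[:600] )
d=load('scene0.png'); im=d['img'][145:275,220:330]; cv2.imwrite('pics/scenec.png',cv2.resize(im[:,:,::-1],None,fx=4.6,fy=4.6,interpolation=cv2.INTER_CUBIC) )
```

```text
scene pad (np.float64(273.5657894736842), np.float64(157.8421052631579), 76, ((273.5, 158.0), (8.0, 9.0), 90.0)) [487.   33.8 157. ]
lid (np.float64(248.86288848263254), np.float64(197.36380255941498), 547, ((248.90003967285156, 197.3000030517578), (20.34614372253418, 27.32196617126465), 85.2363510131836)) [631.  -48.9 131. ]
top pad (np.float64(238.81944444444446), np.float64(207.70833333333334), 72, ((239.0, 208.0), (8.0, 8.0), 90.0)) [488.4  32.3 157. ]
lid (np.float64(262.15), np.float64(171.73260869565217), 460, ((262.1294250488281, 171.68234252929688), (19.787696838378906, 23.162343978881836), 85.60128784179688)) [629.6 -50.6 131. ]
[488.3  33.7 158.4] [488.2  32.3 158.4]
```

View pics/topc.png

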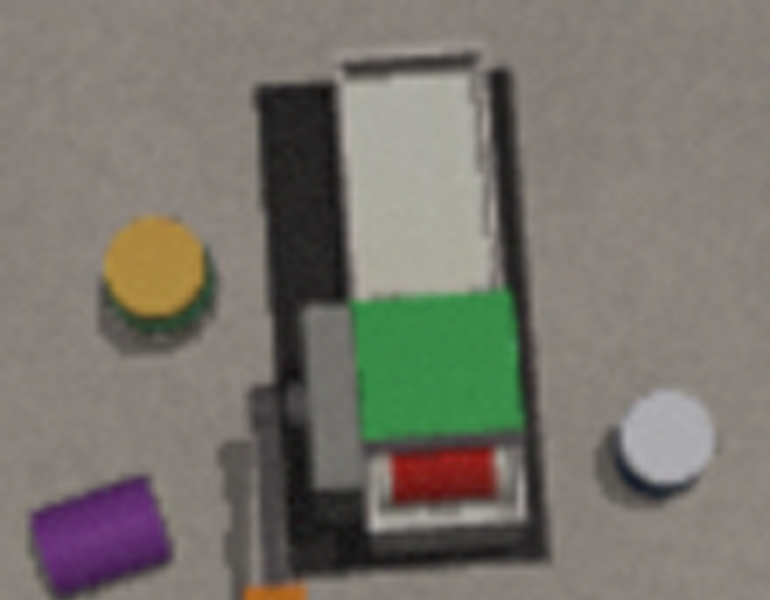

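View pics/scenec.png

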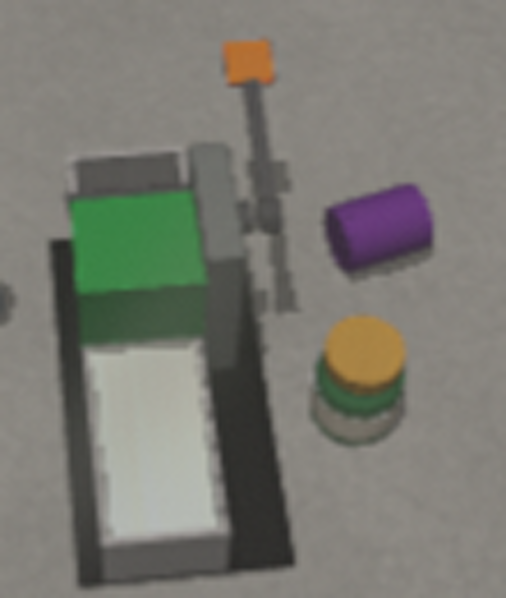

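```bash
python3 -m creep '[{"x":0.3,"y":-0.3,"jaw":0},{"x":0.6,"y":-0.5},{"x":0.6,"y":-0.5},{"x":0.6,"y":-0.5},{"x":0.6,"y":-0.5},{"x":0.6,"y":-0.5},{"x":0.6,"y":-0.5},{"x":0.6,"y":-0.5},{"x":0.6,"y":-0.5},{"x":0.3,"y":-0.3}]' 40
```

```text
invalid input
```

```bash
python3 -m creep --help; python3 -m creep '[{"x":0.3,"y":-0.3,"z":0,"wx":0,"wy":0,"wz":0,"jaw":0}]' 40
```

```text
t: 0.2
ee_pos: [181.6, -582.8, 229.6]
ee_rot: [-0.001, 0.99, 0.139, -0.001]
contact_force: [-0.0, -0.7, -0.7]
gripper_width: 73.4invalid input: not JSON, or not a number
```

```bash
python3 -m creep '[{"x":0.6,"y":-0.5,"z":0,"wx":0,"wy":0,"wz":0,"jaw":0},{"x":0.6,"y":-0.5,"z":0,"wx":0,"wy":0,"wz":0,"jaw":0},{"x":0.6,"y":-0.5,"z":0,"wx":0,"wy":0,"wz":0,"jaw":0},{"x":0.6,"y":-0.5,"z":0,"wx":0,"wy":0,"wz":0,"jaw":0},{"x":0.6,"y":-0.5,"z":0,"wx":0,"wy":0,"wz":0,"jaw":0},{"x":0.6,"y":-0.5,"z":0,"wx":0,"wy":0,"wz":0,"jaw":0},{"x":0.6,"y":-0.5,"z":0,"wx":0,"wy":0,"wz":0,"jaw":0},{"x":0.4,"y":-0.4,"z":0,"wx":0,"wy":0,"wz":0,"jaw":0},{"x":0.2,"y":-0.2,"z":0,"wx":0,"wy":0,"wz":0,"jaw":0}]'
```

```text
t: 1.1
ee_pos: [360.3, -308.0, 226.2]
ee_rot: [-0.004, 0.991, 0.137, -0.002]
contact_force: [-0.7, -0.3, 0.1]
gripper_width: -0.3
```

```bash
python3 -m creep '[{"x":0.5,"y":-0.7,"z":0,"wx":0,"wy":0,"wz":0,"jaw":0},{"x":0.5,"y":-0.7,"z":0,"wx":0,"wy":0,"wz":0,"jaw":0},{"x":0.5,"y":-0.7,"z":0,"wx":0,"wy":0,"wz":0,"jaw":0},{"x":0.5,"y":-0.7,"z":0,"wx":0,"wy":0,"wz":0,"jaw":0},{"x":0.5,"y":-0.7,"z":0,"wx":0,"wy":0,"wz":0,"jaw":0},{"x":0.5,"y":-0.7,"z":0,"wx":0,"wy":0,"wz":0,"jaw":0},{"x":0.5,"y":-0.7,"z":0,"wx":0,"wy":0,"wz":0,"jaw":0},{"x":0.4,"y":-0.6,"z":0,"wx":0,"wy":0,"wz":0,"jaw":0},{"x":0.2,"y":-0.2,"z":0,"wx":0,"wy":0,"wz":0,"jaw":0},{"x":0,"y":0,"z":0,"wx":0,"wy":0,"wz":0,"jaw":0}]'
python3 - <<'E'
from h import *
o=sensors.get_obs(); print(o['t'],o['ee_pos'],o['ee_rot'],o['q']); np.save('pics/o1.npy',np.r_[o['ee_pos'],o['ee_rot']])
d=snap('wrist','w1.png'); print(d['tool_from_camera'],d['k1'])
E
```

```text
t: 2.1
ee_pos: [483.0, 38.2, 226.1]
ee_rot: [-0.005, 0.99, 0.138, -0.003]
contact_force: [0.0, 0.8, 0.6]
gripper_width: -0.3
2.1 [483.00249085  38.16412637 226.11005502] [-0.00506232  0.99035049  0.13846023 -0.00300622] [ 0.24509693  0.32064672 -0.49429014  1.85797544  0.1648541   1.01049249
 -1.609568  ]
[[-9.13118492e-04  9.55262205e-01  2.95758829e-01  7.60789785e+01]
 [ 9.99998788e-01  1.24523379e-03 -9.34570215e-04  8.11619439e-01]
 [-1.26104849e-03  2.95757617e-01 -9.55262185e-01 -1.42213782e+02]
 [ 0.00000000e+00  0.00000000e+00  0.00000000e+00  1.00000000e+00]] -0.004718344470659155
```

View pics/w1.png

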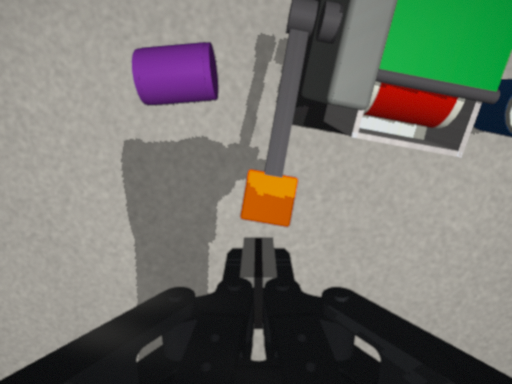

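The wrist picture shows the pad clear ahead of the closed fingertips, centred near (270,198).

Run:
```python
from h import *
from scipy.spatial.transform import Rotation as R
d=load('w1.png'); o=np.load('pics/o1.npy'); T=np.eye(4); T[:3,:3]=R.from_quat(o[[4,5,6,3]]).as_matrix(); T[:3,3]=o[:3]
P=T@d['tool_from_camera']
h=cv2.cvtColor(d['img'],cv2.COLOR_RGB2HSV); m=cv2.inRange(h,(5,150,120),(22,255,255)); ys,xs=np.nonzero(m); print(xs.mean(),ys.mean(),len(xs))
p=onz(d,xs.mean(),ys.mean(),158,P); print(p)
print('tool-frame shift to the pad, units',T[:3,:3].T@(p-o[:3])/50)
```

```text
268.470109800732 197.90768605124035 2459
[490.70723876  32.90300684 158.        ]
tool-frame shift to the pad, units [0.12552503 0.15823082 1.36000563]
```

```bash
python3 -m creep '[{"x":0.1,"y":0.12,"z":0.2,"wx":0,"wy":0,"wz":0,"jaw":0},{"x":0,"y":0,"z":0.3,"wx":0,"wy":0,"wz":0,"jaw":0},{"x":0,"y":0,"z":0.3,"wx":0,"wy":0,"wz":0,"jaw":0},{"x":0,"y":0,"z":0.2,"wx":0,"wy":0,"wz":0,"jaw":0},{"x":0,"y":0,"z":0,"wx":0,"wy":0,"wz":0,"jaw":0}]'
```

```text
t: 2.65
ee_pos: [487.8, 23.8, 171.5]
ee_rot: [-0.003, 0.991, 0.133, -0.005]
contact_force: [-0.3, 0.9, -0.6]
gripper_width: 0.0
```

```bash
python3 -m creep '[{"x":0.07,"y":-0.15,"z":0,"wx":0,"wy":0,"wz":0,"jaw":0},{"x":0,"y":0,"z":0,"wx":0,"wy":0,"wz":0,"jaw":0}]'; python3 -m creep '[{"x":0,"y":0,"z":0,"wx":0,"wy":0,"wz":0,"jaw":0}]'
```

```text
t: 2.85
ee_pos: [489.4, 31.0, 171.6]
ee_rot: [-0.003, 0.991, 0.132, -0.005]
contact_force: [0.2, 0.3, -0.2]
gripper_width: 0.2
t: 2.95
ee_pos: [489.7, 31.1, 172.0]
ee_rot: [-0.003, 0.991, 0.132, -0.005]
contact_force: [-0.4, 0.2, 0.6]
gripper_width: -0.0
```

Good, over the pad. Pressing at about 60 mm/s.

```bash
python3 -m creep '[{"x":0.02,"y":-0.03,"z":0.12,"wx":0,"wy":0,"wz":0,"jaw":0},{"x":0,"y":0,"z":0.12,"wx":0,"wy":0,"wz":0,"jaw":0},{"x":0,"y":0,"z":0.12,"wx":0,"wy":0,"wz":0,"jaw":0},{"x":0,"y":0,"z":0.12,"wx":0,"wy":0,"wz":0,"jaw":0},{"x":0,"y":0,"z":0.12,"wx":0,"wy":0,"wz":0,"jaw":0},{"x":0,"y":0,"z":0.12,"wx":0,"wy":0,"wz":0,"jaw":0}]'
```

```text
t: 3.55
ee_pos: [489.5, 33.4, 134.7]
ee_rot: [-0.002, 0.991, 0.132, -0.004]
contact_force: [-2.5, 1.0, 3.8]
gripper_width: -0.1
```

```bash
python3 -m creep '[{"x":0,"y":0,"z":0.12,"wx":0,"wy":0,"wz":0,"jaw":0},{"x":0,"y":0,"z":0.12,"wx":0,"wy":0,"wz":0,"jaw":0},{"x":0,"y":0,"z":0.12,"wx":0,"wy":0,"wz":0,"jaw":0},{"x":0,"y":0,"z":0.12,"wx":0,"wy":0,"wz":0,"jaw":0},{"x":0,"y":0,"z":0.1,"wx":0,"wy":0,"wz":0,"jaw":0},{"x":0,"y":0,"z":0,"wx":0,"wy":0,"wz":0,"jaw":0}]'
```

```text
t: 4.15
ee_pos: [491.3, 33.6, 102.9]
ee_rot: [-0.002, 0.991, 0.132, -0.002]
contact_force: [-1.2, -0.2, 4.3]
gripper_width: -0.2
```

Run:
```python
from h import *
d=snap('scene','s2.png'); im=d['img'][145:275,220:330]; cv2.imwrite('pics/s2c.png',cv2.resize(im[:,:,::-1],None,fx=4.6,fy=4.6,interpolation=cv2.INTER_CUBIC) )
```

```text
(no output)
```

View pics/s2c.png

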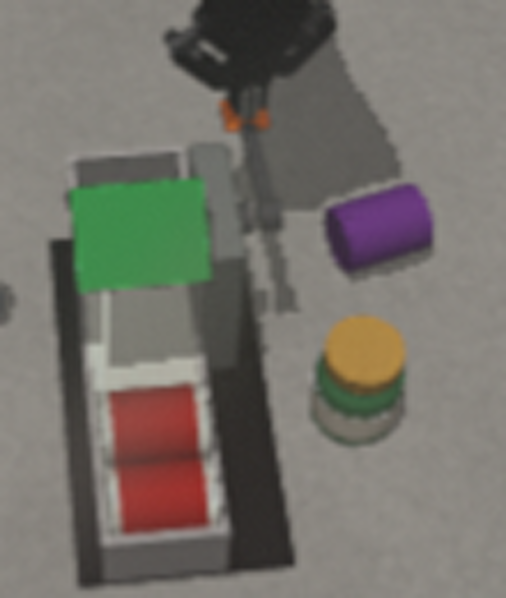

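The lid is raised and both red cans are in the tray. I'll hold briefly and check that they've settled.

```bash
python3 -m creep '[{"x":0,"y":0,"z":0,"wx":0,"wy":0,"wz":0,"jaw":0},{"x":0,"y":0,"z":0,"wx":0,"wy":0,"wz":0,"jaw":0},{"x":0,"y":0,"z":0,"wx":0,"wy":0,"wz":0,"jaw":0},{"x":0,"y":0,"z":0,"wx":0,"wy":0,"wz":0,"jaw":0},{"x":0,"y":0,"z":0,"wx":0,"wy":0,"wz":0,"jaw":0},{"x":0,"y":0,"z":0,"wx":0,"wy":0,"wz":0,"jaw":0},{"x":0,"y":0,"z":0,"wx":0,"wy":0,"wz":0,"jaw":0},{"x":0,"y":0,"z":0,"wx":0,"wy":0,"wz":0,"jaw":0},{"x":0,"y":0,"z":0,"wx":0,"wy":0,"wz":0,"jaw":0},{"x":0,"y":0,"z":0,"wx":0,"wy":0,"wz":0,"jaw":0}]'
python3 - <<'E'
from h import *
d=snap('scene','s3.png'); im=d['img'][145:275,220:330]; cv2.imwrite('pics/s3c.png',cv2.resize(im[:,:,::-1],None,fx=4.6,fy=4.6,interpolation=cv2.INTER_CUBIC) )
for f in ('s2.png','s3.png'):
    d=load(f); h=cv2.cvtColor(d['img'],cv2.COLOR_RGB2HSV); m=cv2.inRange(h,(0,150,80),(4,255,255))|cv2.inRange(h,(172,150,80),(180,255,255)); ys,xs=np.nonzero(m); k=(xs>230)&(xs<290)&(ys>200)&(ys<270); ys,xs=ys[k],xs[k]
    print(k.sum(),xs.mean(),ys.mean(),ys.min(),ys.max())
    T=[onz(d,xs[ys==y].mean(),y,75) for y in (ys.min(),ys.max())]; print(T)
E
```

```text
t: 5.2
ee_pos: [491.1, 33.6, 103.9]
ee_rot: [-0.002, 0.991, 0.132, -0.002]
contact_force: [-0.8, 0.2, 5.1]
gripper_width: -0.1
332 255.9367469879518 247.53012048192772 230 259
[array([717.29256133, -15.55038767,  75.        ]), array([817.01357388, -44.09632694,  75.        ])]
333 255.92492492492494 247.4984984984985 230 259
[array([717.29256133, -15.55038767,  75.        ]), array([817.01357388, -44.09632694,  75.        ])]
```

View pics/s3c.png

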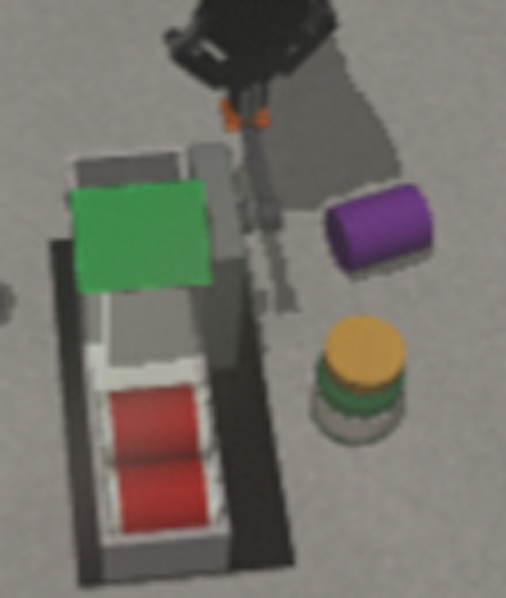

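The cans didn't move in that second (same pixel bounds in both pictures). Easing up slowly.

```bash
python3 -m creep '[{"x":0,"y":0,"z":-0.05,"wx":0,"wy":0,"wz":0,"jaw":0},{"x":0,"y":0,"z":-0.05,"wx":0,"wy":0,"wz":0,"jaw":0},{"x":0,"y":0,"z":-0.05,"wx":0,"wy":0,"wz":0,"jaw":0},{"x":0,"y":0,"z":-0.05,"wx":0,"wy":0,"wz":0,"jaw":0},{"x":0,"y":0,"z":-0.05,"wx":0,"wy":0,"wz":0,"jaw":0},{"x":0,"y":0,"z":-0.05,"wx":0,"wy":0,"wz":0,"jaw":0},{"x":0,"y":0,"z":-0.05,"wx":0,"wy":0,"wz":0,"jaw":0},{"x":0,"y":0,"z":-0.05,"wx":0,"wy":0,"wz":0,"jaw":0},{"x":0,"y":0,"z":-0.05,"wx":0,"wy":0,"wz":0,"jaw":0},{"x":0,"y":0,"z":-0.05,"wx":0,"wy":0,"wz":0,"jaw":0}]'
```

```text
t: 6.25
ee_pos: [489.1, 33.3, 130.3]
ee_rot: [-0.002, 0.991, 0.132, -0.004]
contact_force: [-1.4, -0.4, 3.9]
gripper_width: 0.1
```

```bash
python3 -m creep '[{"x":0,"y":0,"z":-0.05,"wx":0,"wy":0,"wz":0,"jaw":0},{"x":0,"y":0,"z":-0.05,"wx":0,"wy":0,"wz":0,"jaw":0},{"x":0,"y":0,"z":-0.05,"wx":0,"wy":0,"wz":0,"jaw":0},{"x":0,"y":0,"z":-0.05,"wx":0,"wy":0,"wz":0,"jaw":0},{"x":0,"y":0,"z":-0.05,"wx":0,"wy":0,"wz":0,"jaw":0},{"x":0,"y":0,"z":-0.05,"wx":0,"wy":0,"wz":0,"jaw":0},{"x":0,"y":0,"z":-0.05,"wx":0,"wy":0,"wz":0,"jaw":0},{"x":0,"y":0,"z":-0.05,"wx":0,"wy":0,"wz":0,"jaw":0},{"x":0,"y":0,"z":-0.05,"wx":0,"wy":0,"wz":0,"jaw":0},{"x":0,"y":0,"z":-0.05,"wx":0,"wy":0,"wz":0,"jaw":0}]'
```

```text
t: 7.25
ee_pos: [493.1, 33.8, 158.5]
ee_rot: [-0.003, 0.991, 0.132, -0.001]
contact_force: [2.2, 0.5, 1.5]
gripper_width: -0.2
```

```bash
python3 -m creep '[{"x":0,"y":0,"z":-0.05,"wx":0,"wy":0,"wz":0,"jaw":0},{"x":0,"y":0,"z":-0.05,"wx":0,"wy":0,"wz":0,"jaw":0},{"x":0,"y":0,"z":-0.05,"wx":0,"wy":0,"wz":0,"jaw":0},{"x":0,"y":0,"z":-0.1,"wx":0,"wy":0,"wz":0,"jaw":0},{"x":0,"y":0,"z":-0.3,"wx":0,"wy":0,"wz":0,"jaw":0},{"x":0,"y":0,"z":-0.4,"wx":0,"wy":0,"wz":0,"jaw":0},{"x":0,"y":0,"z":-0.4,"wx":0,"wy":0,"wz":0,"jaw":0},{"x":0,"y":0,"z":-0.4,"wx":0,"wy":0,"wz":0,"jaw":0},{"x":0,"y":0,"z":-0.2,"wx":0,"wy":0,"wz":0,"jaw":0},{"x":0,"y":0,"z":0,"wx":0,"wy":0,"wz":0,"jaw":0}]'
python3 - <<'E'
from h import *
d=snap('scene','s4.png'); cv2.imwrite('pics/s4c.png',cv2.resize(d['img'][145:275,220:330][:,:,::-1],None,fx=4.6,fy=4.6,interpolation=cv2.INTER_CUBIC)); snap('wrist','w4.png')
for f in ('scene0.png','s4.png'):
    h=cv2.cvtColor(load(f)['img'],cv2.COLOR_RGB2HSV); m=cv2.inRange(h,(50,100,40),(80,255,255))[175:235,225:275]; print(cv2.boundingRect(m),m.sum()//255)
    m=cv2.inRange(h,(5,150,120),(22,255,255))[145:172,255:290]; print('pad',cv2.boundingRect(m))
E
```

```text
t: 8.25
ee_pos: [489.6, 33.0, 259.4]
ee_rot: [-0.003, 0.991, 0.132, -0.005]
contact_force: [-1.0, 0.8, 1.1]
gripper_width: 0.2
(10, 12, 29, 22) 547
pad (14, 9, 10, 9)
(10, 12, 29, 22) 551
pad (14, 9, 10, 9)
```

View pics/s4.png

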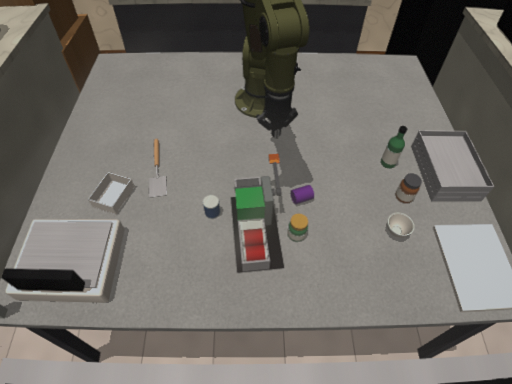

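View pics/s4c.png

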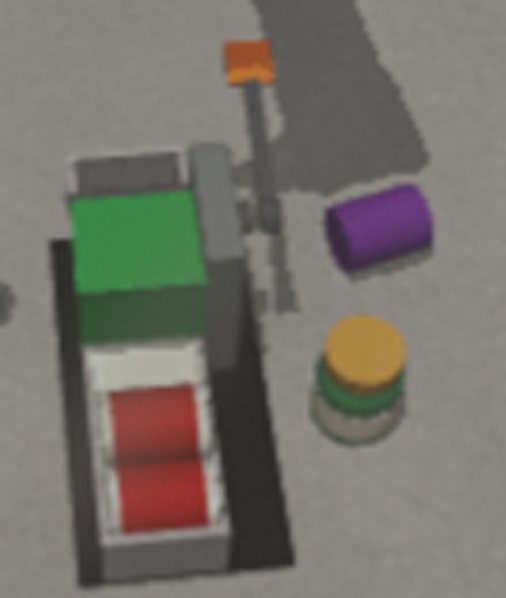

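View pics/w4.png

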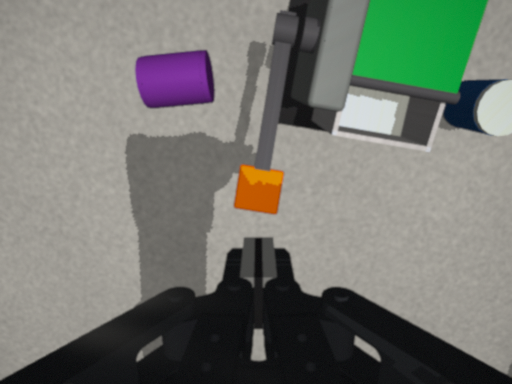

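The lid is shut, with the same mask box as at the start. Both cans are in the tray, the pad is back up, and the gripper is 100 mm clear of it with nothing touching.

```bash
python3 -c "
from workcell import finish_job; print(finish_job())"
```

```text
the job is handed in; nothing more can be done
None
```

I pressed the orange lever down with the closed fingertips, to about 103 mm at the pad, and the lid lifted. I held it until both red cans were in the tray and had not moved over a second of pictures. Then I eased it back up at about 28 mm/s over 2 s, lifted the fingers 100 mm clear, and handed the job in at about 8.3 s.

- **Last checks:** The lid and pad are at the same pixel positions as at the start, so the lid is fully shut. Both cans are at rest in the tray, and the wrist force is back to sensor noise. The purple look-alike and the other items look undisturbed in the final picture.
- **Corrections along the way:** My first `creep` command was refused because every row needs all its keys. The first move over the pad ended about 9 mm off to one side, and I corrected that before pressing. None of the checks failed.

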